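Centre the pear-shaped cheese on its display stand

TASK

The pear-shaped cheese on the small round white pedestal stands off to one side: nudge it with light taps of the fingertips until it stands upright in the very middle of the pedestal top, to within a few millimetres, then take the hand away. It is wobbly on its small foot, so tap gently and low at its widest part; do not grip, lift, tip or knock it off, and leave everything else on the counter where it is.

Things in the scene. Friction and masses are not known exactly. Their poses are not given: they have to be found in the camera images.
- cheese: Pear-shaped straw-yellow cheese, 0.18 to 0.34 kg, 76 mm tall, loose on the pedestal. Origin: centre of its underside; z up its axis, round about z. Flat foot 36 mm across, fat belly 76 mm across (widest 17 to 26 mm above the underside), neck 18 mm across at 65 mm under a 24 mm knob. Starts upright, 20 to 32 mm off centre in any direction.
- cheese_belly (a point): Point on the cheese's axis, 22 mm above its underside, mid-height of the belly (radius there 38 mm): the height to push at. Pushed level here it slides (friction about 0.5 to 0.7); pushed higher, on the sloping shoulder, neck or knob, it is liable to tip or jam.
- stand: Round white ceramic pedestal, heavy, does not move. Origin at the centre of its underside on the counter, z up. Foot 100 mm across and 12 mm high, column 36 mm across, round top plate 110 mm across and 14 mm thick, its upper face 85 mm above the counter. Its yaw is without meaning.
- stand_top (a point): Centre of the upper face of the pedestal's top plate, 85 mm above the counter: the cheese's underside belongs centred here.
- goat_drum: Bystander: white drum cheese 60 mm across, 45 mm high, near the pedestal. Origin at the centre of its underside.
- chutney_jar: Bystander: amber glass jar 56 mm across, 62 mm high, near the pedestal. Origin at the centre of its underside.
- price_card: Bystander: small wooden block with an upright blank card, 70 mm wide, 61 mm high, near the pedestal. Origin at the centre of its underside.
- cheese_stack: Bystander: grey and white flat cheeses, one on the other as one piece, 68 mm across, 66 mm high, on the left. Origin at the centre of its underside.
- milk_bottle: Bystander: glass milk bottle 72 mm across, 190 mm high, on the right. Origin at the centre of its underside.
- tasting_bowl: Bystander: white bowl 100 mm across, 45 mm high, on the left. Origin at the centre of its underside.
- cheese_knife: Bystander: flat cheese knife 200 mm long lying on the right. Origin on its underside near its middle, x along it.
Things that resemble listed ones, but are neither listed nor needed, are in the scene too. What is shaped like the stand but green or turquoise is not meant.

How it is judged:
At the end, for the whole second after the job is handed in: The cheese stands at rest and upright (within 0.06 rad) on the pedestal top, its axis within 8 mm of the pedestal's centre (horizontal distance between cheese and stand_top below 0.008 m and angle between cheese's own z axis and vertical below 0.06 rad and z of cheese in the frame of stand_top between -0.003 and 0.003 m and linear speed of cheese below 0.02 m/s and angular speed of cheese below 0.2 rad/s); the robot touches nothing.
It fails at once if the cheese is tipped by more than 0.3 rad (angle between cheese's own z axis and vertical above 0.3 rad).
It fails at once if the cheese is lifted more than 10 mm off the pedestal top (z of cheese in the frame of stand_top above 0.01 m).
It fails at once if the cheese falls off the pedestal (z of cheese in the frame of stand_top below -0.01 m).
It fails at once if the cheese is gripped or struck harder than a light tap (over 15 N from the fingers) (contact force between the fingers and cheese above 15 N).
It fails at once if something else on the counter is moved more than 15 mm or tipped over (distance of any of goat_drum, chutney_jar, price_card, cheese_stack, milk_bottle, tasting_bowl, cheese_knife from where it was at the start of the episode above 0.015 m or angle between any of goat_drum, chutney_jar, price_card, cheese_stack, milk_bottle, tasting_bowl, cheese_knife's own z axis and vertical above 0.3 rad).
It also fails if it takes over 42 s, if anything falls off the work surface, if the arm or the gripper's body presses on something with over 40 N, if the wrist force passes 120 N, or if a joint passes its speed limit or range.

ROBOT

A 6-joint arm with a two-finger parallel gripper is mounted at the origin on the work surface. World frame = base frame: x ahead of the robot, y to its left, z up, the work surface at z = 0. Lengths are in m, angles in rad, forces in N, time in s.
With the tool pointing down it reaches from about 0.35 to 0.975 m from the base axis. Payload 4.9 kg.
Tool frame: the origin (TCP) lies between the finger pads; the fingertips stand 25 mm ahead of it and the grasp point (between the pads) lies 6 mm ahead of it; z points along the fingers, y is the line along which they close (so a half turn about z gives the same grasp; the last joint's range is limited). The gripper opens to 85 mm and grips with 20 to 120 N. Pads are 22 mm wide; open, the fingers measure 114 mm over their backs; the gripper's body (76 mm by 85 mm) begins 54 mm behind the grasp point. The pads swing forward as they close: fully open they stand 13 mm farther back than shut.
Start: joints at [-1.235, 0.053, 1.613, -0, 1.476, -0.119], TCP at [0.275, -0.561, 0.256] pointing down, gripper open.
Joint ranges: [-3.01, 3.01], [-1.01, 2.22], [0.06, 2.58], [-1.02, 4.17], [0.09, 2.62], [-3.14, 3.14]. Speed limits (rad/s): [2.57, 2.57, 3.14, 3.14, 3.14, 3.14].

INTERFACE

Orientations are given as a unit quaternion [w, x, y, z].
In Python, from plant import manip gives the robot as it stands.
- The arm moves only by the shell command python3 -m inch 'ROWS'. ROWS is JSON, a list of rows, each a list of 3 entries, a list of its own where there are three numbers: the shift along the tool's x, y, z in m, then the turn, a rotation vector about the tool's x, y, z in rad, then the opening, from 0 (shut) to 1 (fully open). A call has 1 to 8 rows; each row shifts and turns the commanded pose from where the row before left it, along the tool's axes as they then stand; what a row does not reach is not made up. A row lasts 1/10 s, in which the tool goes at most 50 mm and 8.59 degrees, less where a joint would pass 70% of its speed; a pose out of reach is approached as far as the arm can. A call with a gripper value outside its range is refused whole. The fingers move at their own pace and stop on an object; the grip force is fixed at half the most. Time passes only in rows, so rows that do not move let the fingers close. It gives the time, the measured TCP pose, the force, the opening and the grip force at its end, in the units of the state.
- manip.state(): the state, without advancing time (a new reading comes with each control period).
- manip.grab_frame(name): name is "scene" or "top" or "wrist"; returns (picture, depth): 480x640x3 uint8, red, green, blue; 480x640 float32, m along the optical axis (not along the pixel's ray), 0 where there is no reading.
- manip.camera_params(name): a dict with "camera_matrix" (3x3 intrinsics, pixels), "k1" (the pictures are not rectified: a ray, as slopes to the right and down, at radius r is drawn at 1 + k1 r^2 times it, then the intrinsics apply), "rvec" (rotation vector, rad) and "tvec" (3), from world to camera coordinates, as OpenCV has them. Camera axes: x right, y down, z forward; pixel columns grow to the right and rows downward; lengths in m; the calibration is good to about 2 mm. A picture is of the moment at which its call begins: read the wrist's pose just before it. camera_params takes no time and is no camera call; for the wrist camera it gives the pose at the moment of the call.
- manip.job_done(): hands the job in; it is judged then, once.
Trained networks look in the newest picture that a camera, given by its name, has taken for a name from the list of things; names that differ only in an ending like _2 or _b are one class to them, and where a whole thing is asked for, a point or a joint stands for the part that bears it (a point fixed in the world has none). Each returns a list of dicts, best first, with "score" (0 to 1); they miss things now and then, are a little off and sometimes report something else, mostly with a low value. They report only what shows in the picture. A call takes as long as a camera call. They do not tell look-alikes from the thing itself.
- manip.look_for(camera, label): "point" ([x, y, z] in m, in world coordinates, good to about 4 mm: the middle of the surface that is visible of it).
The state is a dict: "time": time; "joint_pos": joint angles; "joint_vel": joint speeds; "joint_efforts": joint torques, N m; "tool_pos": TCP position; "tool_rot": TCP orientation; "contact_force": force on the tool from outside, world axes, zero at the start; "ft_torque": the same for the moment, N m; "gripper_width": opening from 0.0 (shut) to 1.0 (fully open); "grasp_force": force on a finger pad.
Only numpy, scipy, OpenCV 4.12 (cv2) and the standard library are available. Lean on these libraries where they do the work, as an engineer would, in place of code of your own. Each camera call takes 0.05 s, during which the arm holds its last target. There are 200 camera calls.

## Working session

There is one attempt and no reset: what is moved stays moved. The work goes in short steps, Python scripts to look and compute and a shell command to move; the robot and the scene stay as the last step left them, time stands still between calls to the robot, and variables do not carry over. Pictures are saved under pics/ and viewed, at most 10 in all, crops included, and the job is handed in when it is done.

```bash
mkdir -p pics; cat > h.py <<'E'
import numpy as np, cv2
from plant import manip
def pts(cam):
    img,d=manip.grab_frame(cam); p=manip.camera_params(cam)
    K=np.array(p["camera_matrix"]);k1=p["k1"]
    R=cv2.Rodrigues(np.array(p["rvec"],float))[0];t=np.array(p["tvec"],float).ravel()
    v,u=np.mgrid[:480,:640].astype(np.float32)
    n=cv2.undistortPoints(np.stack([u.ravel(),v.ravel()],1)[:,None].astype(np.float64),K,np.array([k1,0,0,0,0.]))[:,0]
    z=d.ravel().astype(float); C=np.c_[n*z[:,None],z]
    W=(C-t)@R; W[z<=0]=np.nan
    return img,W.reshape(480,640,3)
def save(img,name,crop=None,s=1):
    if crop: img=img[crop[1]:crop[3],crop[0]:crop[2]]
    cv2.imwrite("pics/"+name,cv2.cvtColor(cv2.resize(img,None,fx=s,fy=s,interpolation=cv2.INTER_CUBIC),cv2.COLOR_RGB2BGR))
E
python3 - <<'E'
from h import *
i,W=pts("top"); save(i,"top.png")
for n in ["cheese","stand"]:
    print(n,[(np.round(r["point"],3),round(r["score"],2)) for r in manip.look_for("top",n)])
s,_=pts("scene"); save(s,"scene.png")
for n in ["cheese","stand"]:
    print(n,[(np.round(r["point"],3),round(r["score"],2)) for r in manip.look_for("scene",n)])
st=manip.state(); print(st["time"],st["tool_rot"],st["tool_pos"])
E
```

```text
cheese [(array([ 0.606, -0.1  ,  0.134]), 0.64)]
stand [(array([0.676, 0.085, 0.084]), 0.94), (array([ 0.749, -0.183,  0.089]), 0.86), (array([ 0.469, -0.26 ,  0.086]), 0.82), (array([ 0.59 , -0.055,  0.083]), 0.75), (array([ 0.449, -0.108,  0.086]), 0.63)]
cheese []
stand [(array([0.688, 0.072, 0.088]), 0.91), (array([ 0.461, -0.119,  0.084]), 0.77), (array([ 0.477, -0.272,  0.084]), 0.76), (array([ 0.632, -0.084,  0.076]), 0.56)]
0.3 [-3.37983850e-04  9.74254878e-01  2.25449145e-01 -3.05533460e-05] [ 0.2744934  -0.56127072  0.25592134]
```

View pics/top.png

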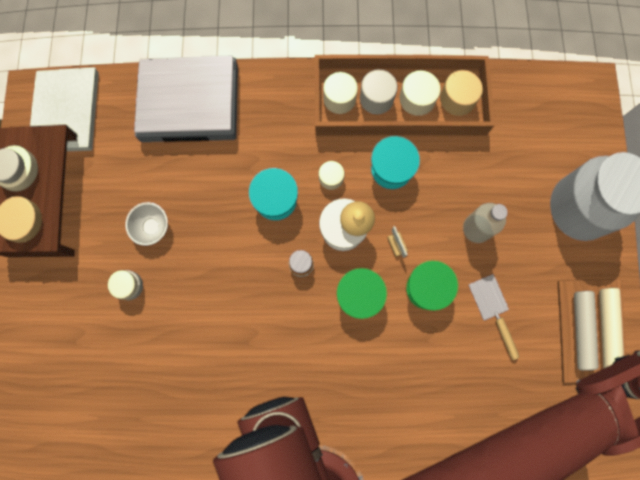

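View pics/scene.png

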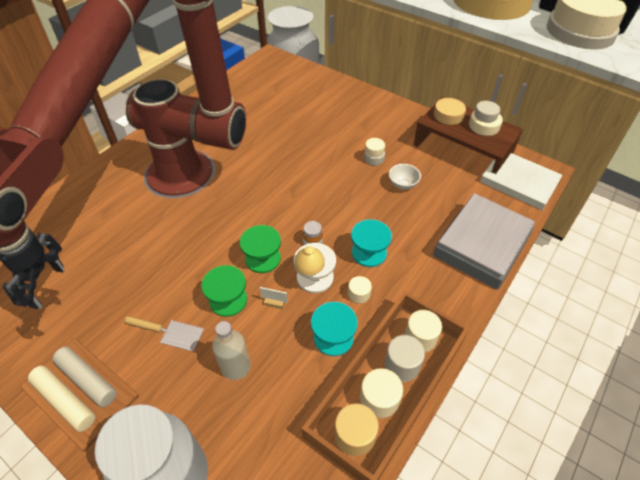

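The top picture shows five pedestals: white (343,224) with the pear cheese (357,218) on it, turquoise (273,193) and (395,162), and green (362,293) and (433,286). Only the white one fits the description. I'll confirm it with a crop and measure.

```bash
cat >> h.py <<'E'
from scipy.optimize import least_squares
def measure(cam,c0=(0.6,-0.07),dbg=False):
    img,W=pts(cam); hsv=cv2.cvtColor(img,cv2.COLOR_RGB2HSV)
    near=np.hypot(W[...,0]-c0[0],W[...,1]-c0[1])<0.1
    z=W[...,2]
    plate=near&(abs(z-.085)<.008)&(hsv[...,1]<60)&(hsv[...,2]>120)
    ch=near&(z>.09)&(z<.17)&(hsv[...,1]>70)&(hsv[...,0]>12)&(hsv[...,0]<35)
    return img,W,plate,ch
E
python3 - <<'E'
from h import *
img,W,pl,ch=measure("top")
save(img,"crop.png",(250,140,470,320),3)
print(pl.sum(),ch.sum())
P=W[pl];print("plate z",np.median(P[:,2]),P.min(0),P.max(0))
# hull circle
h=cv2.convexHull(P[:,:2].astype(np.float32))[:,0]
f=least_squares(lambda q:np.hypot(*(h-q[:2]).T)-.055,[.6,-.06],loss="soft_l1",f_scale=.002);print("stand",f.x,np.round(f.fun*1000,1))
C=W[ch]
for a in np.arange(.09,.17,.01):
    m=(C[:,2]>=a)&(C[:,2]<a+.01)
    if m.sum()>3:print(round(a,2),m.sum(),C[m].min(0).round(3),C[m].max(0).round(3),C[m].mean(0).round(3))
# knob: sphere of r=.012
T=C[C[:,2]>.15]; print("knob",T.mean(0))
for n in ["goat_drum","chutney_jar","price_card","milk_bottle"]:
    print(n,[(np.round(r["point"],3),round(r["score"],2)) for r in manip.look_for("top",n)][:3])
E
```

```text
1102 934
plate z 0.08402905149793602 [ 0.5541807  -0.11833675  0.07700458] [ 0.66362717 -0.02146127  0.09270267]
stand [ 0.60875194 -0.07517631] [-0.1 -0.  -0.4 -0.6 -1.4 -0.9 -0.2 -0.2 -0.1 -0.4 -0.1  0.2 -0.  -0.5
  0.8  0.2 -0.4 -0.5 -0.7 -0.2 -0.   0.3 -0.1 -0.2 -0.2 -0.2 -1.2 -3.9
 -1.9  0.5]
0.1 14 [ 0.576 -0.136  0.101] [ 0.599 -0.069  0.11 ] [ 0.585 -0.105  0.107]
0.11 108 [ 0.575 -0.139  0.11 ] [ 0.648 -0.067  0.12 ] [ 0.598 -0.1    0.116]
0.12 228 [ 0.576 -0.136  0.12 ] [ 0.646 -0.067  0.13 ] [ 0.606 -0.1    0.126]
0.13 289 [ 0.579 -0.133  0.13 ] [ 0.644 -0.071  0.14 ] [ 0.61  -0.101  0.135]
0.14 186 [ 0.588 -0.128  0.14 ] [ 0.635 -0.079  0.15 ] [ 0.611 -0.102  0.143]
0.15 74 [ 0.599 -0.114  0.151] [ 0.624 -0.089  0.16 ] [ 0.612 -0.101  0.157]
0.16 35 [ 0.601 -0.114  0.16 ] [ 0.623 -0.095  0.167] [ 0.612 -0.103  0.162]
knob [ 0.61210749 -0.10180904  0.15838371]
goat_drum [(array([ 0.734, -0.05 ,  0.047]), 0.77)]
chutney_jar [(array([0.523, 0.023, 0.065]), 0.86)]
price_card [(array([ 0.569, -0.195,  0.021]), 0.82)]
milk_bottle [(array([ 0.601, -0.375,  0.129]), 0.69)]
```

View pics/crop.png

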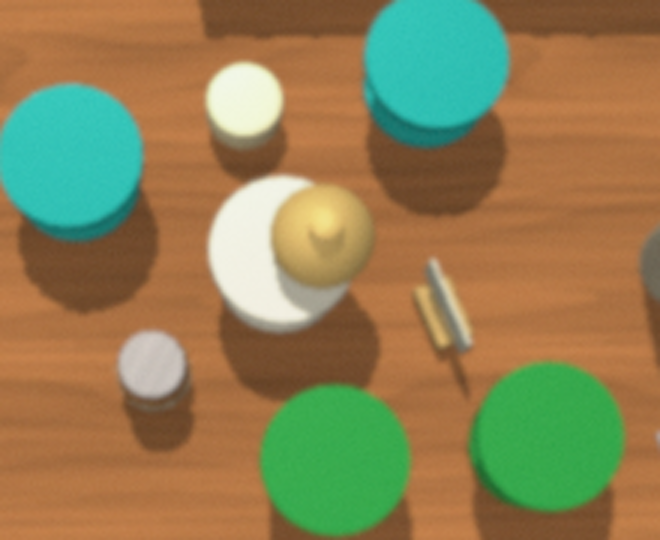

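The crop confirms it: the pear cheese stands on the white plate, off to image right (-y), and the coloured pedestals are decoys. Stand centre is about (0.609,-0.075) and cheese about (0.612,-0.102). I'll push along +y with the fingers slightly parted, which steadies it sideways, starting with turning the tool and closing the fingers to 0.3.

```bash
python3 -m inch '[[[0,0,0],[0,0,-0.149],0.3],[[0,0,0],[0,0,-0.149],0.3],[[0,0,0],[0,0,-0.149],0.3],[[0,0,0],[0,0,-0.149],0.3],[[0,0,0],[0,0,-0.149],0.3],[[0,0,0],[0,0,-0.149],0.3],[[0,0,0],[0,0,-0.149],0.3],[[0,0,0],[0,0,-0.149],0.3]]'
cat >> h.py <<'E'
from scipy.spatial.transform import Rotation as Ro
def delta(target):
    s=manip.state(); q=s["tool_rot"]; R=Ro.from_quat([q[1],q[2],q[3],q[0]])
    print("t",s["time"],"pos",np.round(s["tool_pos"],4),"F",np.round(s["contact_force"],1),"open",s["gripper_width"])
    print("axes",R.as_matrix().round(3).tolist())
    print("tool shift",(R.inv().apply(np.array(target)-s["tool_pos"])).round(4))
E
python3 - <<'E'
from h import *
delta([.622,-.195,.256])
E
```

```text
time: 1.35
tool_pos: [0.2746, -0.5615, 0.2564]
tool_rot: [0.0, 0.677, 0.736, -0.0]
contact_force: [-0.1, 0.1, 0.1]
gripper_width: 0.298
grasp_force: 0.0
t 1.35 pos [ 0.2746 -0.5615  0.2564] F [-0.1  0.1  0.1] open 0.2982479388972472
axes [[-0.082, 0.997, 0.0], [0.997, 0.082, -0.0], [-0.0, 0.0, -1.0]]
tool shift [3.367e-01 3.763e-01 3.000e-04]
```

```bash
python3 -m inch '[[[0.015,0.017,0],[0,0,0],0.3],[[0.03,0.034,0],[0,0,0],0.3],[[0.03,0.034,0],[0,0,0],0.3],[[0.03,0.034,0],[0,0,0],0.3],[[0.03,0.034,0],[0,0,0],0.3],[[0.03,0.034,0],[0,0,0],0.3],[[0.03,0.034,0],[0,0,0],0.3],[[0.03,0.034,0],[0,0,0],0.3]]' >/dev/null
python3 -m inch '[[[0.03,0.034,0],[0,0,0],0.3],[[0.03,0.034,0],[0,0,0],0.3],[[0.03,0.034,0],[0,0,0],0.3],[[0.01,0.012,0],[0,0,0],0.3],[[0,0,0],[0,0,-0.025],0.3]]' 
python3 - <<'E'
from h import *
delta([.622,-.195,.124])
img,W=pts("wrist"); save(img,"wrist1.png")
img,W=pts("top"); save(img,"top2.png")
E
```

```text
time: 2.65
tool_pos: [0.6189, -0.2077, 0.2561]
tool_rot: [-0.0, 0.669, 0.743, -0.0]
contact_force: [-0.5, -0.2, -0.5]
gripper_width: 0.303
grasp_force: 0.0
t 2.65 pos [ 0.6189 -0.2077  0.2561] F [-0.5 -0.2 -0.5] open 0.3025819314921012
axes [[-0.105, 0.994, -0.0], [0.994, 0.105, 0.0], [0.0, -0.0, -1.0]]
tool shift [0.0123 0.0045 0.1321]
```

View pics/wrist1.png

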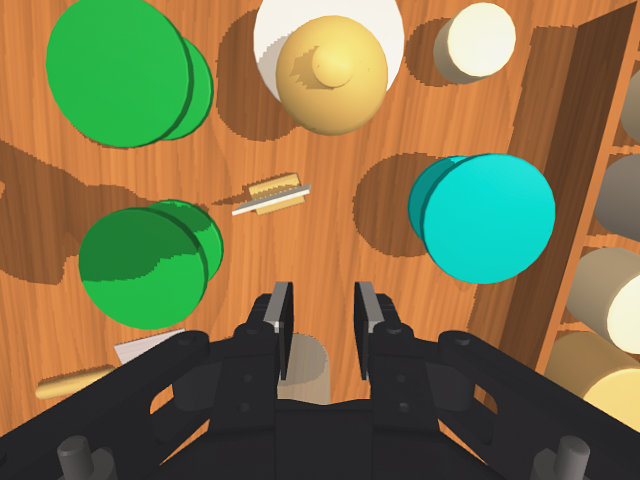

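The wrist picture shows the cheese (332,70) on the white pedestal, straight ahead between the fingertips (325,330). Next I'll do a slice-wise circle fit from both cameras.

```bash
cat >> h.py <<'E'
def fit(cam,c0=(.609,-.09)):
    img,W,pl,ch=measure(cam,c0)
    ch=cv2.erode(ch.astype(np.uint8),np.ones((3,3)))>0
    C=W[ch]; C=C[(C[:,2]>.105)&(C[:,2]<.165)]; k=((C[:,2]-.105)/.004).astype(int); n=k.max()+1
    f=least_squares(lambda q:np.hypot(C[:,0]-q[0],C[:,1]-q[1])-q[2+k],np.r_[C[:,:2].mean(0),np.full(n,.03)],loss="soft_l1",f_scale=.002)
    h=cv2.convexHull(W[cv2.erode(pl.astype(np.uint8),np.ones((2,2)))>0][:,:2].astype(np.float32))[:,0]
    # only hull points on true rim
    g=least_squares(lambda q:np.hypot(*(h-q[:2]).T)-.0545,[.609,-.075],loss="soft_l1",f_scale=.001)
    print(cam,"cheese",f.x[:2].round(4),"r",(f.x[2:]*1e3).round(0),"n",len(C),"stand",g.x.round(4),"rms",round(np.median(abs(g.fun))*1e3,2),"diff mm",((f.x[:2]-g.x)*1e3).round(1))
    return img
E
python3 - <<'E'
from h import *
fit("top");fit("wrist")
p=manip.camera_params("wrist");R=cv2.Rodrigues(np.array(p["rvec"],float))[0];print("cam pos",-R.T@np.array(p["tvec"]).ravel())
E
```

```text
top cheese [ 0.6131 -0.1023] r [28. 35. 35. 35. 33. 31. 28. 25. 21. 18. 15. 13. 10.  8.  6.] n 765 stand [ 0.6073 -0.0771] rms 0.96 diff mm [  5.8 -25.1]
wrist cheese [ 0.6122 -0.1018] r [30. 48. 37. 36. 35. 33. 30. 27. 23. 19. 15. 12. 12. 10.  6.] n 9966 stand [ 0.6081 -0.0757] rms 0.65 diff mm [  4.1 -26.2]
cam pos [ 0.60938988 -0.1451612   0.37498491]
```

```bash
python3 -m inch '[[[0.003,0.002,0.03],[0,0,-0.03],0.3],[[0.003,0.002,0.04],[0,0,0],0.3],[[0.003,0.002,0.04],[0,0,0],0.3],[[0,0,0.025],[0,0,0],0.3],[[0,0,0],[0,0,0],0.3]]' 
python3 - <<'E'
from h import *
delta([.623,-.171,.121])
fit("top")
img,W=pts("wrist"); save(img,"wrist2.png")
E
```

```text
time: 3.35
tool_pos: [0.6187, -0.1997, 0.1159]
tool_rot: [-0.005, 0.66, 0.751, -0.002]
contact_force: [-0.8, 0.5, -0.4]
gripper_width: 0.305
grasp_force: 0.0
t 3.35 pos [ 0.6187 -0.1997  0.1159] F [-0.8  0.5 -0.4] open 0.3050745904391016
axes [[-0.129, 0.992, -0.009], [0.992, 0.129, 0.004], [0.005, -0.008, -1.0]]
tool shift [ 0.0279  0.0079 -0.0051]
top cheese [ 0.6131 -0.1022] r [55. 36. 35. 35. 33. 31. 28. 25. 22. 17. 15. 13. 10.  8.  6.] n 736 stand [ 0.6076 -0.0772] rms 0.85 diff mm [  5.5 -25.1]
```

View pics/wrist2.png

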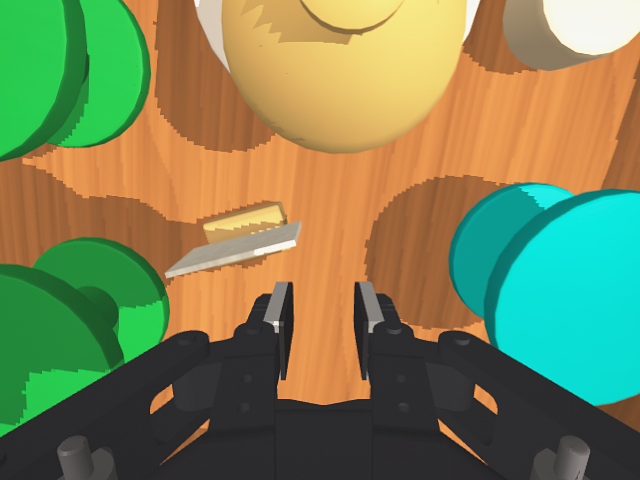

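The wrist picture shows the fingertips (275–375, 300) low and short of the belly's near edge (345,150), with the card (240,240) below. I'll line up laterally and raise to z 0.121.

```bash
python3 -m inch '[[[0.008,0.004,-0.005],[0,0,0],0.3],[[0.012,0.004,0],[0,0,0],0.3],[[0,0,0],[0,0,0],0.3],[[0,0,0],[0,0,0],0.3]]' 
python3 - <<'E'
from h import *
delta([.6155,-.122,.121])
E
```

```text
time: 3.85
tool_pos: [0.6286, -0.1783, 0.1275]
tool_rot: [0.001, 0.659, 0.752, 0.0]
contact_force: [-0.2, 0.5, -0.5]
gripper_width: 0.302
grasp_force: 0.0
t 3.85 pos [ 0.6286 -0.1783  0.1275] F [-0.2  0.5 -0.5] open 0.3019239328688231
axes [[-0.132, 0.991, 0.002], [0.991, 0.132, -0.001], [-0.001, 0.001, -1.0]]
tool shift [ 0.0575 -0.0056  0.0064]
```

```bash
python3 -m inch '[[[0.008,-0.003,0.003],[0,0,0],0.3],[[0.008,-0.002,0.003],[0,0,0],0.3],[[0.004,0,0],[0,0,0],0.3],[[0,0,0],[0,0,0],0.3],[[0,0,0],[0,0,0],0.3]]' 
python3 - <<'E'
from h import *
delta([.6155,-.122,.121])
fit("top")
E
```

```text
time: 4.35
tool_pos: [0.6204, -0.1596, 0.1203]
tool_rot: [0.0, 0.659, 0.752, -0.0]
contact_force: [-0.2, 0.8, 0.1]
gripper_width: 0.295
grasp_force: 0.0
t 4.35 pos [ 0.6204 -0.1596  0.1203] F [-0.2  0.8  0.1] open 0.29531835054794137
axes [[-0.131, 0.991, -0.0], [0.991, 0.131, -0.0], [-0.0, -0.0, -1.0]]
tool shift [ 0.0379  0.     -0.0007]
top cheese [ 0.612  -0.1023] r [73. 35. 35. 34. 33. 31. 29. 25. 22. 19. 16.] n 216 stand [ 0.6066 -0.0775] rms 0.69 diff mm [  5.5 -24.8]
```

```bash
python3 -m inch '[[[0.002,0,0],[0,0,0],0.3],[[0.002,0,0],[0,0,0],0.3],[[0.002,0,0],[0,0,0],0.3],[[0.002,0,0],[0,0,0],0.3],[[0.002,0,0],[0,0,0],0.3],[[0.002,0,0],[0,0,0],0.3],[[0.001,0,0],[0,0,0],0.3],[[0.001,0,0],[0,0,0],0.3]]' 
python3 - <<'E'
from h import *
delta([.6155,-.122,.121])
save(fit("top"),"top3.png",(280,160,440,290),4)
fit("wrist")
E
```

```text
time: 5.2
tool_pos: [0.6188, -0.146, 0.1205]
tool_rot: [0.0, 0.659, 0.752, -0.0]
contact_force: [0.1, -1.5, -1.2]
gripper_width: 0.303
grasp_force: 0.6
t 5.2 pos [ 0.6188 -0.146   0.1205] F [ 0.1 -1.5 -1.2] open 0.30300238433602955
axes [[-0.131, 0.991, 0.001], [0.991, 0.131, -0.001], [-0.001, 0.001, -1.0]]
tool shift [ 0.0242 -0.0001 -0.0005]
top cheese [ 0.6131 -0.1004] r [-29. -21.   5.  33.  33.  31.  29.  27.  22.  17.  15.  14.  11.   8.
   8.] n 144 stand [ 0.6068 -0.0778] rms 0.42 diff mm [  6.4 -22.6]
wrist cheese [ 0.612  -0.1006] r [29. -9. 37. 36. 35. 33. 30. 27. 23. 19. 15. 12. 12. 10.  6.] n 35591 stand [ 0.6076 -0.0741] rms 0.41 diff mm [  4.3 -26.4]
```

```bash
python3 - <<'E'
from h import *
img,W=pts("wrist");save(img,"w3.png")
s=manip.state();print(s["contact_force"],s["grasp_force"])
E
```

```text
[ 1.36218831 -1.27289651 -1.21497571] 0.5135367820184911
```

View pics/w3.png

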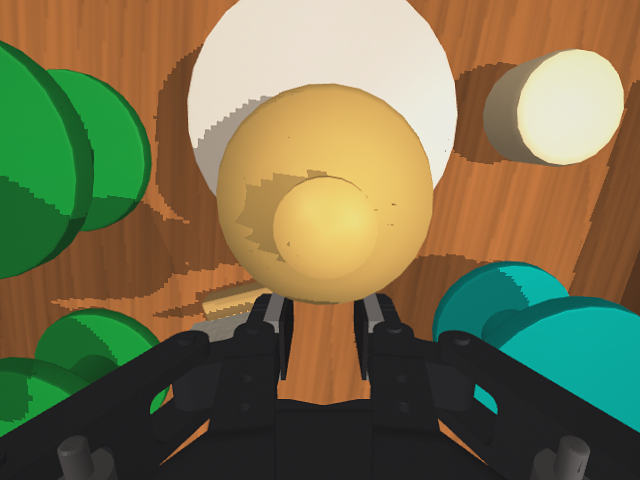

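The wrist picture shows first contact: belly (325,195) seated evenly on both fingers, knob (327,228), upright, light force. I'll continue slowly.

```bash
python3 -m inch '[[[0.002,0,0],[0,0,0],0.3],[[0.002,0,0],[0,0,0],0.3],[[0.002,0,0],[0,0,0],0.3],[[0.002,0,0],[0,0,0],0.3],[[0.002,0,0],[0,0,0],0.3],[[0.002,0,0],[0,0,0],0.3],[[0.001,0,0],[0,0,0],0.3],[[0.001,0,0],[0,0,0],0.3]]' 
python3 - <<'E'
from h import *
delta([.6155,-.122,.121])
fit("top")
fit("wrist")
E
```

```text
time: 6.15
tool_pos: [0.6167, -0.1318, 0.1203]
tool_rot: [-0.0, 0.659, 0.752, -0.0]
contact_force: [-0.4, -0.6, -0.1]
gripper_width: 0.304
grasp_force: 0.7
t 6.15 pos [ 0.6167 -0.1318  0.1203] F [-0.4 -0.6 -0.1] open 0.3035250988850296
axes [[-0.131, 0.991, -0.0], [0.991, 0.131, -0.0], [-0.0, -0.0, -1.0]]
tool shift [ 0.0099  0.0001 -0.0007]
top cheese [ 0.6106 -0.0867] r [-52.  -6. 105.  34.  32.  31.  29.  24.  20.  17.  16.  11.  11.   8.
   7.] n 146 stand [ 0.6065 -0.0778] rms 0.27 diff mm [ 4.2 -8.9]
wrist cheese [ 0.6094 -0.0866] r [58. 56. 37. 36. 35. 33. 30. 27. 23. 19. 15. 12. 12. 10.  6.] n 35633 stand [ 0.6079 -0.0748] rms 0.2 diff mm [  1.6 -11.9]
```

```bash
python3 -m inch '[[[0.002,0,0],[0,0,0],0.3],[[0.002,0,0],[0,0,0],0.3],[[0.002,0,0],[0,0,0],0.3],[[0.002,0,0],[0,0,0],0.3],[[0.001,0,0],[0,0,0],0.3],[[0,0,0],[0,0,0],0.3],[[0,0,0],[0,0,0],0.3]]' 
python3 - <<'E'
from h import *
delta([.6155,-.122,.121])
fit("wrist")
E
python3 -m inch '[[[-0.003,0,0],[0,0,0],0.3],[[-0.01,0,0],[0,0,0],0.3],[[-0.03,0,0],[0,0,0],0.3],[[-0.04,0,0],[0,0,0],0.3],[[0,0,-0.03],[0,0,0],0.3],[[0,0,-0.04],[0,0,0],0.3],[[0,0,-0.04],[0,0,0],0.3],[[0,0,0],[0,0,0],0.3]]' >/dev/null
python3 - <<'E'
from h import *
delta([.6155,-.122,.121])
fit("top");fit("wrist")
save(fit("top"),"top4.png",(280,160,440,290),4)
save(fit("wrist"),"w4.png")
E
```

```text
time: 6.95
tool_pos: [0.6156, -0.1227, 0.1203]
tool_rot: [-0.0, 0.659, 0.752, 0.0]
contact_force: [-0.4, 0.0, 0.3]
gripper_width: 0.296
grasp_force: 0.1
t 6.95 pos [ 0.6156 -0.1227  0.1203] F [-0.4  0.   0.3] open 0.2956958625025968
axes [[-0.131, 0.991, -0.0], [0.991, 0.131, 0.001], [0.001, -0.0, -1.0]]
tool shift [ 0.0007  0.     -0.0007]
wrist cheese [ 0.6082 -0.0776] r [-12.  63.  37.  36.  35.  33.  30.  27.  23.  19.  15.  12.  12.  10.
   6.] n 35642 stand [ 0.6078 -0.0744] rms 0.43 diff mm [ 0.5 -3.2]
t 7.8 pos [ 0.6296 -0.2076  0.2389] F [ 0.6 -0.1  1.1] open 0.2971668037887832
axes [[-0.13, 0.991, 0.012], [0.992, 0.13, -0.006], [-0.007, 0.011, -1.0]]
tool shift [ 0.0876 -0.0042  0.1172]
top cheese [ 0.6088 -0.0781] r [25. 34. 35. 35. 33. 31. 28. 26. 22. 18. 15. 15. 10.  7.  7.] n 749 stand [ 0.6077 -0.0755] rms 1.18 diff mm [ 1.1 -2.5]
wrist cheese [ 0.6063 -0.0768] r [37. 37. 36. 35. 33. 31. 28. 24. 20. 15. 12. 12. 11.  7.  6.] n 9245 stand [ 0.6056 -0.0733] rms 0.32 diff mm [ 0.7 -3.6]
top cheese [ 0.6088 -0.0782] r [-19.  34.  35.  34.  33.  31.  29.  25.  21.  18.  14.  13.   9.   8.
   7.] n 723 stand [ 0.6072 -0.0751] rms 1.29 diff mm [ 1.6 -3.1]
wrist cheese [ 0.6074 -0.0773] r [38. 37. 37. 36. 34. 32. 29. 26. 22. 18. 13. 12. 12.  9.  6.] n 9727 stand [ 0.6068 -0.0738] rms 0.29 diff mm [ 0.6 -3.5]
```

View pics/w4.png

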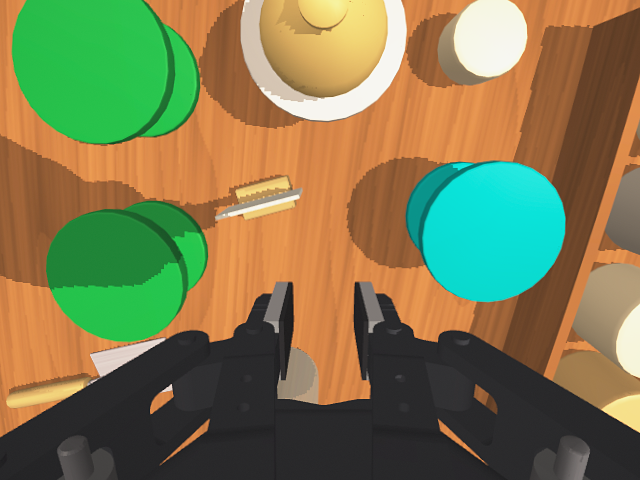

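View pics/top4.png

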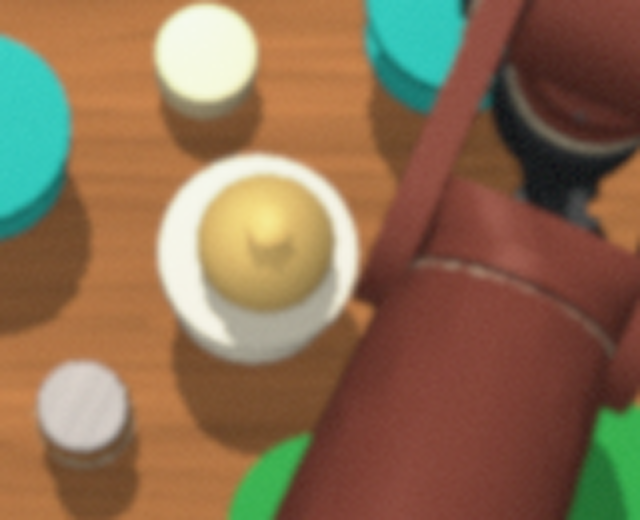

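The wrist picture shows the cheese (323,45) upright on the white plate (323,50), with the hand well clear. The top crop shows the same, belly centre (266,243) on the plate (257,255). Both cameras put it about 3 mm off centre, well inside 8 mm and at rest, so I'm handing in.

```bash
python3 -c "
from plant import manip
print(manip.job_done())"
```

```text
the job is handed in; nothing more can be done
None
```

The cheese stands upright about 3 mm from the pedestal's centre (limit 8 mm) by both cameras, the hand is clear, nothing else was touched, and the job is handed in; no verdict came back.

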